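# Switch on the cup warmer

## Robot

A 6-joint arm with a two-finger parallel gripper is mounted at the origin on a cart in front of the work surface, level with it; the furniture and walls round the work are solid. World frame = base frame: x ahead of the robot, y to its left, z up, the work surface at z = 0. Lengths are in m, angles in rad, forces in N, time in s.
With the tool pointing down it reaches from about 0.425 to 1.125 m from the base axis. Payload 14.9 kg.
Tool frame: the origin (TCP) lies midway between the tips of the shut fingers; the grasp point (between the pads) lies 19 mm behind it (ctrl.tcp_to_grasp is the distance from the TCP to the grasp point, in m); x points along the fingers, z is the direction in which the jaws open and shut, and the axes are right-handed (so a half turn about x gives the same grasp; the last joint's range is limited). The gripper opens to 91 mm and grips with 3 to 60 N. Pads are 32 mm wide; open, the fingers measure 118 mm over their backs; the gripper's body (76 mm by 178 mm) begins 60 mm behind the grasp point.
Start: joints at [-1.275, 0.379, 1.734, -0, 1.028, -0.033], TCP at [0.226, -0.663, 0.177] pointing down, gripper open.
Joint ranges: [-2.77, 2.77], [-0.74, 2.19], [0, 2.66], [-1.06, 4.2], [0.31, 2.87], [-3.08, 3.08]. Speed limits (rad/s): [1.89, 1.89, 2.39, 3.14, 3.14, 3.14].

## Interface

Orientations are given as a 3x3 rotation matrix whose columns are the frame's x, y, z axes.
In Python, from cell import ctrl, snapshot, get_calibration gives the robot as it stands.
- The arm moves only by the shell command python3 -m pendant 'ROWS' [FORCE]. ROWS is JSON, a list of rows, each a list of 7 numbers: the shift along the tool's x, y, z in cm, then the turn, a rotation vector about the tool's x, y, z in degrees, then the finger opening in cm, from 0 to 9.12. A call has 1 to 12 rows; each row shifts and turns the pose as measured when the row begins, along the tool's axes as they then stand; what a row does not reach is not made up. A row lasts 1/8 s, in which the tool goes at most 62.5 mm and 10.7 degrees, less where a joint would pass 70% of its speed; a pose out of reach is approached as far as the arm can. A call with a gripper value outside its range is refused whole. The fingers move at their own pace and stop on an object; FORCE is the grip in N (left out, the last holds). Time passes only in rows, so rows that do not move let the fingers close. It gives the time, the measured TCP pose, the force and the opening at its end, in the units of the state.
- ctrl.sense(): the state, without advancing time (a new reading comes with each control period).
- snapshot(name): name is "side" or "top" or "wrist"; returns (picture, depth): 400x640x3 uint8, red, green, blue; 400x640 float32, m along the optical axis (not along the pixel's ray), 0 where there is no reading.
- get_calibration(name): a dict with "fov_y" (degrees; the focal length in pixels is half the picture's height over the tangent of half this angle, whatever the lens; pixels are square), "cx", "cy" (the principal point, pixels), "k1" (the pictures are not rectified: a ray, as slopes to the right and down, at radius r is drawn at 1 + k1 r^2 times it, then the intrinsics apply), "position" and "rotation" of the camera in the world. Camera axes: x right, y up, looking along -z (the intrinsics and any distortion apply to the point x, -y, -z); pixel columns grow to the right and rows downward; lengths in m; the calibration is good to about 2 mm. A picture is of the moment at which its call begins: read the wrist's pose just before it. get_calibration takes no time and is no camera call; for the wrist camera it gives the pose at the moment of the call.
- ctrl.sign_off(): hands the job in, once; it reports no verdict.
The state is a dict: "t": time; "q": joint angles; "joint_vel": joint speeds; "tau": joint torques, N m; "ee_pos": TCP position; "orientation": TCP orientation; "force": force on the tool from outside, world axes, zero at the start; "ft_torque": the same for the moment, N m; "width": finger opening in m.
Only numpy, scipy, OpenCV 4.12 (cv2) and the standard library are available. Lean on these libraries where they do the work, as an engineer would, in place of code of your own. Each camera call takes 0.05 s, during which the arm holds its last target. There are 200 camera calls.

## Task

Switch on the cup warmer: press its large round key first, then the square key, then the long bar-shaped key, giving each a light push straight down until it stays down. Leave the small round key up, and do not knock, shift or pick up the espresso cup on the warmer or the things standing beside it.

Things in the scene. Friction and masses are not known exactly. Their poses are not given: they have to be found in the camera images.
- warmer: Cup warmer, a low aluminium appliance fixed to the worktop, 200 x 270 mm. Origin: centre of its underside; z up, x from the key panel to the back, y along the panel. Behind the panel it is 28 mm high, with a black warming plate 114 mm across, its centre at x = +35 mm, its top 31 mm above the worktop.
- panel (a point): Middle of the raised key panel along the warmer's front edge (nearest the robot), 60 x 270 mm, on its top, 44 mm above the worktop; axes as the warmer's. Four black keys stand in one row through x = -2 mm, at y = -84, -28, +28 and +84 mm; which key is in which place varies. A push of over 20 N on anything is too hard. Wall cabinets hang over the worktop's back: front at world x = 0.59 m, underside at z = 0.46 m.
- large_round_key (a joint): How far the large round key itself has been pressed down: 0 = up (as it starts), 0.006 m = end stop; it is on from 0.004 m. Its cap rides on a soft spring of 1.5 N/mm, so the cap first yields 2 mm; at 3 N the key starts to go down and slides at a steady 3 N to its end stop, where the cap yields up to 6 mm more. It stays where it is left. To be pressed first.
- square_key (a joint): How far the square key itself has been pressed down: 0 = up (as it starts), 0.006 m = end stop; it is on from 0.004 m. Its cap rides on a soft spring of 1.5 N/mm, so the cap first yields 2 mm; at 3 N the key starts to go down and slides at a steady 3 N to its end stop, where the cap yields up to 6 mm more. It stays where it is left. To be pressed second.
- bar_key (a joint): How far the long bar-shaped key itself has been pressed down: 0 = up (as it starts), 0.006 m = end stop; it is on from 0.004 m. Its cap rides on a soft spring of 1.5 N/mm, so the cap first yields 2 mm; at 3 N the key starts to go down and slides at a steady 3 N to its end stop, where the cap yields up to 6 mm more. It stays where it is left. To be pressed third.
- small_round_key (a joint): How far the small round key itself has been pressed down: 0 = up (as it starts), 0.006 m = end stop; it is on from 0.004 m. Its cap rides on a soft spring of 1.5 N/mm, so the cap first yields 2 mm; at 3 N the key starts to go down and slides at a steady 3 N to its end stop, where the cap yields up to 6 mm more. It stays where it is left. To be left up.
- large_round_top (a point): Centre of the top face of the large round key, a black disc 34 mm across. With the key up it is 62.5 mm above the worktop, 18 mm above the key's thin steel surround. It sinks with the key and its springy cap; let go, a key that is down has its top 56.5 mm above the worktop. z up, y along the row of keys, x from the panel towards the warming plate.
- square_top (a point): Centre of the top face of the square key, black, 32 x 32 mm. With the key up it is 62.5 mm above the worktop, 18 mm above the key's thin steel surround. It sinks with the key and its springy cap; let go, a key that is down has its top 56.5 mm above the worktop. z up, y along the row of keys, x from the panel towards the warming plate.
- bar_top (a point): Centre of the top face of the long bar-shaped key, black, 12 mm wide and 40 mm long, its length along x, across the row. With the key up it is 62.5 mm above the worktop, 18 mm above the key's thin steel surround. It sinks with the key and its springy cap; let go, a key that is down has its top 56.5 mm above the worktop. z up, y along the row of keys, x from the panel towards the warming plate.
- small_round_top (a point): Centre of the top face of the small round key, a black stud 14 mm across. With the key up it is 62.5 mm above the worktop, 18 mm above the key's thin steel surround. It sinks with the key and its springy cap; let go, a key that is down has its top 56.5 mm above the worktop. z up, y along the row of keys, x from the panel towards the warming plate.
- espresso_cup: Green and white espresso cup, 64 x 89 mm with its handle, 48 mm high, loose on the warming plate, its rim 79 mm above the worktop. Origin: centre of its underside (of the outline with the handle). To be left alone.
- pinch_bowl: Small grey-brown bowl, 62 mm across, 31 mm high, loose on the worktop to the right of the panel. Origin: centre of its underside. To be left alone.
- candle: Cream candle, 60 mm across, 52 mm high, loose on the worktop to the left of the panel. Origin: centre of its underside. To be left alone.
- honey_jar: Closed glass honey jar with a dark lid, 65 mm across, 86 mm high, loose on the worktop to the right of the warmer. Origin: centre of its underside. To be left alone.
- salt_shaker: Salt shaker, 44 mm across, 90 mm high, loose on the worktop to the left of the warmer. Origin: centre of its underside. To be left alone.

How it is judged:
On the way, in this order (a step that is already met when the one before it is completed fails the run):
1. the large round key is pressed down (value of joint large_round_key above 0.004 m), for 0.1 s.
2. the square key is pressed down (value of joint square_key above 0.004 m), for 0.1 s.
3. the long bar-shaped key is pressed down (value of joint bar_key above 0.004 m), for 0.1 s.
At the end, for the whole second after the job is handed in: The large round, square and bar-shaped keys are each down by more than 4 of their 6 mm, the small round key is up (pressed less than 2 mm), and the cup, bowl, candle, honey jar and salt shaker stand upright (within 0.2 rad) within 20 mm of where they were (value of joint each of large_round_key, square_key, bar_key above 0.004 m and value of joint small_round_key below 0.002 m and distance of each of espresso_cup, pinch_bowl, candle, honey_jar, salt_shaker from where it was at the start of the episode below 0.02 m and angle between each of espresso_cup, pinch_bowl, candle, honey_jar, salt_shaker's own z axis and vertical below 0.2 rad); the robot touches nothing.
It fails at once if the square key goes down (2 mm) before the large round key is down (4 mm) (value of joint square_key above 0.002 m and value of joint large_round_key below 0.004 m).
It fails at once if the bar-shaped key goes down (2 mm) before the square key is down (4 mm) (value of joint bar_key above 0.002 m and value of joint square_key below 0.004 m).
It fails at once if the small round key is pressed (2 mm) (value of joint small_round_key above 0.002 m).
It fails at once if the robot pushes on anything with more than 20 N (contact force between any of the fingers, the arm and anything else above 20 N).
It fails at once if the cup, bowl, candle, honey jar or salt shaker is shifted or lifted by more than 20 mm, or tipped by more than 0.2 rad (distance of any of espresso_cup, pinch_bowl, candle, honey_jar, salt_shaker from where it was at the start of the episode above 0.02 m or angle between any of espresso_cup, pinch_bowl, candle, honey_jar, salt_shaker's own z axis and vertical above 0.2 rad).
It also fails if it takes over 43 s, if anything falls off the work surface, if the arm or the gripper's body presses on something with over 40 N, if the wrist force passes 120 N, or if a joint passes its speed limit or range.

## Working session

There is one attempt and no reset: what is moved stays moved. The work goes in short steps, Python scripts to look and compute and a shell command to move; the robot and the scene stay as the last step left them, time stands still between calls to the robot, and variables do not carry over. Pictures are saved under pics/ and viewed, about 8 in all and at most 12, crops included, and the job is handed in when it is done.

```bash
mkdir -p pics; ls
cat > h.py <<'E'
import numpy as np, cv2
from cell import ctrl, snapshot, get_calibration
def ray(c,u,v):
    f=200/np.tan(np.radians(c["fov_y"])/2)
    K=np.array([[f,0,c["cx"]],[0,f,c["cy"]],[0,0,1.]])
    x,y=(u-c["cx"])/f,(v-c["cy"])/f
    a,b=x,y
    for _ in range(30):
        s=1+c["k1"]*(a*a+b*b); a,b=x/s,y/s
    return np.array(c["rotation"])@np.array([a,-b,-1.]), np.array(c["position"])
def at_z(c,u,v,z):
    d,p=ray(c,u,v); return p+d*(z-p[2])/d[2]
def at_depth(c,u,v,D):
    d,p=ray(c,u,v); return p+d*D
E
python3 - <<'E'
from h import *
import pickle
print(ctrl.sense()["ee_pos"],ctrl.sense()["orientation"])
for n in("top","side"):
    c=get_calibration(n); im,d=snapshot(n); pickle.dump((c,im,d),open(n+".pkl","wb"))
    print(n,c); cv2.imwrite(f"pics/{n}0.png",im[:,:,::-1])
E
```

```text
pics
[ 0.22590638 -0.66210682  0.17648442] [[-3.09412432e-04  9.46429715e-01  3.22909737e-01]
 [ 1.03298292e-03  3.22909882e-01 -9.46429153e-01]
 [-9.99999419e-01  4.07232955e-05 -1.07755806e-03]]
top {'fov_y': 57.10018668582206, 'cx': 316.7863593595226, 'cy': 201.5024759746346, 'k1': 0.018442510728563205, 'position': array([0.45240482, 0.02774779, 0.9874189 ]), 'rotation': array([[ 0.00235267,  0.99612004, -0.08797352],
       [-0.99997118,  0.00297856,  0.00698387],
       [ 0.00721881,  0.08795455,  0.99609833]])}
side {'fov_y': 49.19549884310385, 'cx': 315.1732464472151, 'cy': 201.57149325592383, 'k1': -0.0004776661024121183, 'position': array([0.29164217, 0.98522807, 0.48648049]), 'rotation': array([[-0.9735467 ,  0.09691483, -0.20691624],
       [-0.22805991, -0.3567467 ,  0.90593624],
       [ 0.01398197,  0.92916054,  0.36941197]])}
```

View pics/top0.png

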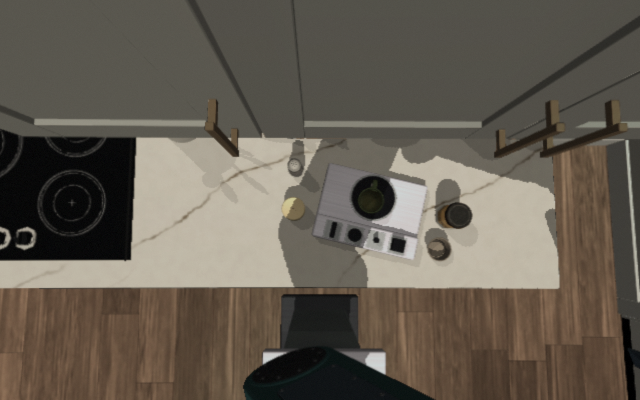

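View pics/side0.png

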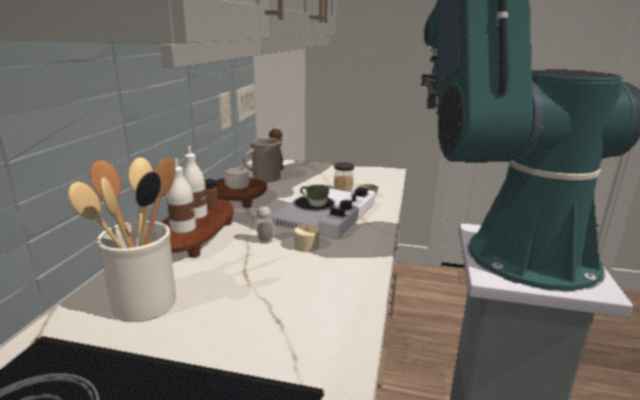

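The top view shows the warmer. Its keys from left to right are the bar at about (333,230), the large round (355,235), the small round (376,238) and the square (398,245). The side view confirms the layout, but it is coarse. I'll enlarge the panel.

Run:
```python
from h import *
import pickle
c,im,d=pickle.load(open("top.pkl","rb"))
cr=cv2.resize(im[200:265,305:430],None,fx=6.4,fy=6.4,interpolation=cv2.INTER_CUBIC)
cv2.imwrite("pics/top_crop.png",cr[:,:,::-1])
for u,v in [(333,230),(355,235),(376,238),(398,245)]:
    print(at_z(c,u,v,.0625), d[v,u], at_depth(c,u,v,d[v,u]))
```

```text
[ 0.46242669 -0.0195917   0.0625    ] 0.9210811 [ 0.46241104 -0.01951774  0.06394507]
[ 0.45007768 -0.07473437  0.0625    ] 0.924376 [ 0.45007123 -0.0750184   0.05993657]
[ 0.44274088 -0.12730719  0.0625    ] 0.91972613 [ 0.44275993 -0.12700151  0.06432341]
[ 0.42548791 -0.18211574  0.0625    ] 0.91980517 [ 0.42550554 -0.18197832  0.06310565]
```

View pics/top_crop.png

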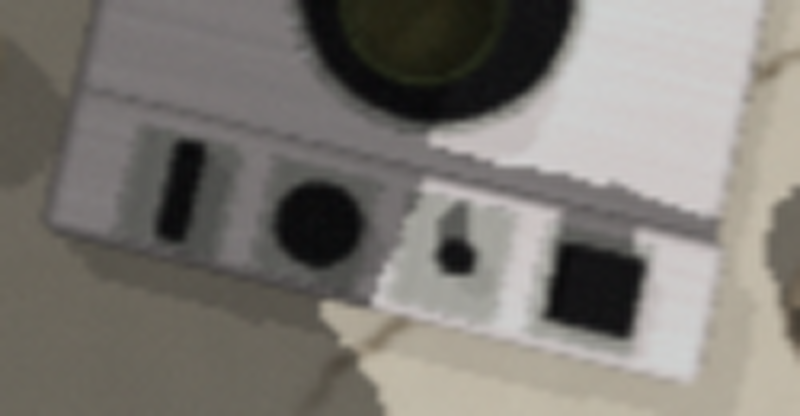

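```bash
cat >> h.py <<'E'
def delta(p):
    s=ctrl.sense(); R=np.array(s["orientation"])
    return (R.T@(np.array(p)-s["ee_pos"])*100).round(2)
E
python3 - <<'E'
from h import *
import pickle
c=pickle.load(open("top.pkl","rb"))[0]
P={}
for k,(u,v) in dict(bar=(181,191),round=(319,224),small=(456,257),square=(597,291)).items():
    P[k]=at_z(c,305-.5+u/6.4,200-.5+v/6.4,.0625)
    print(k,P[k].round(4))
np.savez("keys.npz",**P)
a=list(P.values()); print([np.linalg.norm(a[i+1]-a[i]).round(4) for i in range(3)])
w=a[0]-a[3]; print("row angle from y", np.degrees(np.arctan2(-w[0],w[1])))
print(delta(P["round"]+[0,0,.06]))
E
```

```text
bar [ 0.4641 -0.019   0.0625]
round [ 0.4513 -0.0731  0.0625]
small [ 0.4386 -0.1266  0.0625]
square [ 0.4256 -0.1816  0.0625]
[np.float64(0.0555), np.float64(0.055), np.float64(0.0565)]
row angle from y -13.328048614125002
[  5.45  40.35 -48.47]
```

Measured spacings are 55.5, 55 and 56.5 mm against the nominal 56, so the positions hold. I'll move at travel height towards the large round key and shut the fingers.

```bash
python3 -m pendant '[[0,3.6,-4.3,0,0,0,0],[0,3.6,-4.3,0,0,0,0],[0,3.6,-4.3,0,0,0,0],[0,3.6,-4.3,0,0,0,0],[0,3.6,-4.3,0,0,0,0],[0,3.6,-4.3,0,0,0,0],[0,3.6,-4.3,0,0,0,0],[0,3.6,-4.3,0,0,0,0],[0,3.6,-4.3,0,0,0,0],[0,3.6,-4.3,0,0,0,0]]' 20; python3 -c "
from h import *
k=np.load('keys.npz');s=ctrl.sense();print(delta(k['round']+[0,0,.06]),s['q'],s['orientation'])"
```

```text
t: 1.35
ee_pos: [0.4312, -0.1251, 0.1755]
orientation: [[-0.0, 0.948, 0.317], [0.002, 0.317, -0.948], [-1.0, 0.001, -0.002]]
force: [1.1, -0.6, -0.3]
width: 0.0006
[ 5.31  3.55 -4.28] [-3.35414576e-01 -2.97693509e-02  2.22702496e+00  2.19906681e-03
  9.45051749e-01  9.11459375e-01] [[-8.70995701e-05  9.48403662e-01  3.17065429e-01]
 [ 1.91795180e-03  3.17065005e-01 -9.48401868e-01]
 [-9.99998157e-01  5.25510814e-04 -1.84660873e-03]]
```

```bash
python3 -m pendant '[[0,3.5,-4.3,0,0,0,0],[0,0,0,10.5,0,0,0],[0,0,0,10.5,0,0,0],[0,0,0,10.5,0,0,0],[0,0,0,0,0,0,0]]'
python3 - <<'E'
from h import *
k=np.load('keys.npz'); c=get_calibration("wrist"); im,d=snapshot("wrist")
print(delta(k['round']+[0,0,.03]),delta(k['round']))
cv2.imwrite("pics/w0.png",im[:,:,::-1])
R=np.array(c["rotation"]);print(c)
f=200/np.tan(np.radians(c["fov_y"])/2)
for n in k:
    q=R.T@(k[n]-c["position"]); a,b=q[0]/-q[2],-q[1]/-q[2]; s=1+c["k1"]*(a*a+b*b); print(n,a*s*f+c["cx"],b*s*f+c["cy"])
E
```

```text
t: 1.98
ee_pos: [0.4513, -0.0668, 0.1751]
orientation: [[-0.001, 0.973, -0.232], [0.002, -0.232, -0.973], [-1.0, -0.001, -0.002]]
force: [-0.2, 0.2, -0.0]
width: 0.0004
[8.26 0.15 0.62] [11.26  0.16  0.63]
{'fov_y': 67.17800381082989, 'cx': 315.8935390853503, 'cy': 198.5506332772207, 'k1': 0.0043914414813610355, 'position': array([ 0.52350375, -0.08329277,  0.38235444]), 'rotation': array([[-0.23350412,  0.93824223,  0.25529853],
       [-0.97235167, -0.22454517, -0.06412244],
       [-0.00283633, -0.26321281,  0.96473363]])}
bar 272.08982888434025 185.69266034819356
round 323.1072411237862 185.52142407071136
small 373.7190195140418 185.42292789269294
square 425.76853196432796 185.32354351425363
```

View pics/w0.png

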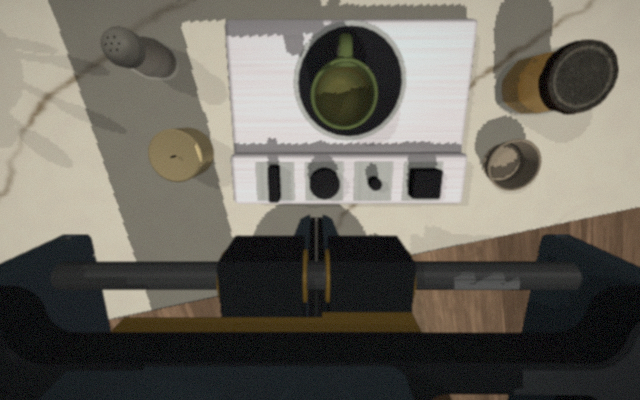

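The wrist view shows the bar at (274,183), the large round at (324,183), the small round at (374,183) and the square at (425,182). All are within about 2 px (2 mm) of the projected positions. I'll descend over the large round key.

```bash
python3 -m pendant '[[3,0.2,0.6,0,0,0,0],[3,0,0,0,0,0,0],[3,0,0,0,0,0,0],[0.5,0,0,0,0,0,0],[0,0,0,0,0,0,0]]'; python3 -c "
from h import *
k=np.load('keys.npz');print(delta(k['round']))"
```

```text
t: 2.65
ee_pos: [0.4528, -0.0739, 0.079]
orientation: [[0.001, 0.978, -0.211], [0.002, -0.211, -0.978], [-1.0, 0.001, -0.002]]
force: [0.1, -0.3, 0.4]
width: 0.0007
[ 1.65 -0.16 -0.04]
```

```bash
python3 -m pendant '[[1.2,0,0,0,0,0,0],[0.4,0,0,0,0,0,0],[0.3,0,0,0,0,0,0],[0.3,0,0,0,0,0,0],[0.2,0,0,0,0,0,0],[0,0,0,0,0,0,0]]'
```

```text
t: 3.4
ee_pos: [0.4545, -0.0741, 0.0557]
orientation: [[0.005, 0.978, -0.209], [0.001, -0.209, -0.978], [-1.0, 0.005, -0.002]]
force: [0.4, -0.2, -0.8]
width: 0.0002
```

```bash
python3 -m pendant '[[0.2,0,0,0,0,0,0],[0.15,0,0,0,0,0,0],[0,0,0,0,0,0,0]]'
python3 - <<'E'
from h import *
print(ctrl.sense()["force"])
im,d=snapshot("wrist")
cv2.imwrite("pics/w1.png",cv2.resize(im[60:330,180:480],None,fx=2.2,fy=2.2,interpolation=cv2.INTER_CUBIC)[:,:,::-1])
E
```

```text
t: 3.78
ee_pos: [0.4547, -0.0741, 0.0521]
orientation: [[0.005, 0.978, -0.209], [0.001, -0.209, -0.978], [-1.0, 0.005, -0.002]]
force: [0.5, 0.1, 0.5]
width: 0.0005
[0.50444292 0.06347224 0.46153345]
```

View pics/w1.png

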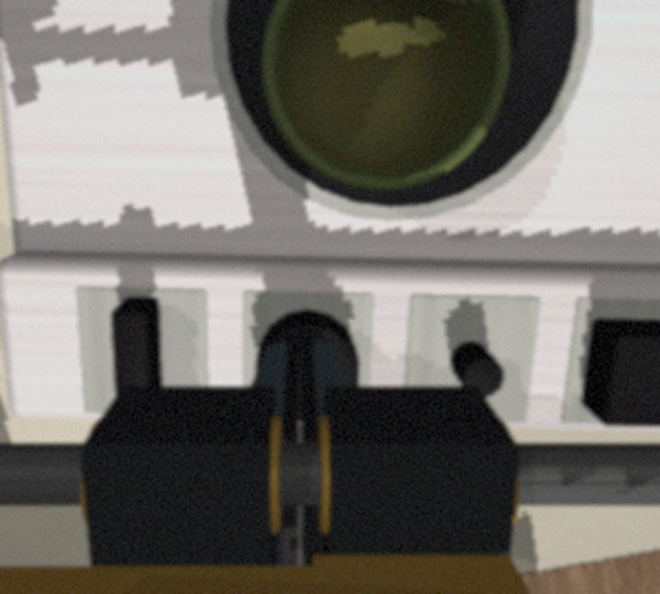

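The fingers stand over the large round disc at crop (308,355), but the force reads nothing. I'll check the depth of the visible rim of the disc and of its neighbours.

Run:
```python
from h import *
c=get_calibration("wrist"); im,d=snapshot("wrist"); s=ctrl.sense()
print(s["force"],s["tau"])
z=lambda u,v:at_depth(c,u,v,d[v,u]).round(4)
for n,(x,y) in dict(disc=(308,325),disc2=(345,350),disc3=(335,335),bar=(140,320),bar2=(140,340),stud=(470,355),square=(640,350),panel=(390,320),panel2=(230,350),fingL=(285,360),fingM=(305,360),fingR=(318,370),gap=(300,385)).items():
    print(n,z(int(180+x/2.2),int(60+y/2.2)))
u=int(180+305/2.2)
for v in range(196,250,3): print(v,z(u,v),z(u-8,v),z(u+8,v))
```

```text
[ 1.24711439 -0.01482338  0.89320114] [-9.55141986e-04 -4.87375081e+01 -3.01290572e+01  2.66120763e-02
 -1.00563043e-01 -1.49600000e-04]
disc [ 0.4681 -0.0785  0.0616]
disc2 [ 0.4576 -0.0875  0.0625]
disc3 [ 0.4631 -0.0858  0.0623]
bar [ 0.4806 -0.0273  0.0621]
bar2 [ 0.4744 -0.0255  0.0619]
stud [ 0.4458 -0.1268  0.0571]
square [ 0.4377 -0.1784  0.0612]
panel [ 0.4589 -0.1048  0.0447]
panel2 [ 0.4594 -0.0491  0.0441]
fingL [ 0.4726 -0.0728  0.1034]
fingM [ 0.4704 -0.0774  0.1   ]
fingR [ 0.4712 -0.0807  0.112 ]
gap [ 0.448  -0.0714  0.0601]
196 [ 0.4718 -0.0779  0.0451] [ 0.4727 -0.0721  0.0436] [ 0.4706 -0.0837  0.0451]
199 [ 0.4693 -0.0774  0.044 ] [ 0.4705 -0.0716  0.0436] [ 0.468  -0.0832  0.0439]
202 [ 0.4687 -0.0773  0.05  ] [ 0.4684 -0.0712  0.0445] [ 0.4664 -0.0828  0.0461]
205 [ 0.4687 -0.0772  0.0576] [ 0.4685 -0.0713  0.0528] [ 0.4665 -0.0826  0.0541]
208 [ 0.4679 -0.077   0.0623] [ 0.4688 -0.0716  0.0615] [ 0.4661 -0.0823  0.0601]
211 [ 0.4657 -0.0766  0.062 ] [ 0.467  -0.0712  0.0624] [ 0.4647 -0.082   0.0625]
214 [ 0.464  -0.0762  0.0633] [ 0.465  -0.0708  0.0628] [ 0.
[... 223 characters left out ...]
3 -0.073   0.1   ] [ 0.4709 -0.082   0.1041]
226 [ 0.4705 -0.0774  0.1053] [ 0.4714 -0.0732  0.1052] [ 0.4704 -0.0818  0.1075]
229 [ 0.4701 -0.0773  0.1087] [ 0.471  -0.0731  0.1087] [ 0.4703 -0.0816  0.1117]
232 [ 0.4703 -0.0773  0.1136] [ 0.4711 -0.0733  0.1134] [ 0.4709 -0.0816  0.1175]
235 [ 0.4702 -0.0773  0.1174] [ 0.471  -0.0733  0.1175] [ 0.4705 -0.0814  0.1205]
238 [ 0.4702 -0.0773  0.1214] [ 0.4707 -0.0733  0.1206] [ 0.4711 -0.0814  0.1256]
241 [ 0.4699 -0.0772  0.1244] [ 0.4708 -0.0735  0.1247] [ 0.4709 -0.0812  0.1288]
244 [ 0.4701 -0.0772  0.1286] [ 0.4711 -0.0736  0.129 ] [ 0.4708 -0.0811  0.1321]
247 [ 0.4698 -0.0772  0.1312] [ 0.4706 -0.0736  0.1314] [ 0.4708 -0.081   0.1353]
```

The disc's top is still at 0.0625, so it hasn't been touched even though the TCP reads 0.052. The finger's front face seems to end at about z = 0.087. I'll look from the side.

Run:
```python
from h import *
c=get_calibration("side"); im,d=snapshot("side")
f=200/np.tan(np.radians(c["fov_y"])/2); R=np.array(c["rotation"]); s=ctrl.sense()
q=R.T@(s["ee_pos"]-c["position"]); u,v=q[0]/-q[2]*f+c["cx"],-q[1]/-q[2]*f+c["cy"]; print("TCP px",u,v,-q[2])
u0,v0=int(u)-70,int(v)-80
print(u0,v0)
cv2.imwrite("pics/s1.png",cv2.resize(im[v0:v0+120,u0:u0+140],None,fx=5,fy=5,interpolation=cv2.INTER_CUBIC)[:,:,::-1])
for vv in range(int(v)-30,int(v)+12,2): print(vv,at_depth(c,int(u),vv,d[vv,int(u)]).round(4))
```

```text
TCP px 344.2390826304211 205.28096296372493 1.1539141790158034
274 125
175 [ 0.4566 -0.0614  0.1401]
177 [ 0.4575 -0.0685  0.1324]
179 [ 0.4571 -0.0672  0.1274]
181 [ 0.4562 -0.063   0.1235]
183 [ 0.4563 -0.0645  0.1176]
185 [ 0.4565 -0.0672  0.1112]
187 [ 0.456  -0.0659  0.1062]
189 [ 0.4556 -0.0642  0.1014]
191 [ 0.4561 -0.069   0.0941]
193 [ 0.4809 -0.2295  0.028 ]
195 [ 0.4784 -0.215   0.0272]
197 [ 0.4752 -0.1958  0.0283]
199 [ 0.4722 -0.1786  0.0288]
201 [ 0.457  -0.0818  0.0612]
203 [ 0.4544 -0.0666  0.0616]
205 [ 0.453  -0.0585  0.0593]
207 [ 0.453  -0.0603  0.053 ]
209 [ 0.4474 -0.0255  0.062 ]
211 [ 0.4458 -0.0161  0.0605]
213 [ 0.4452 -0.0134  0.0562]
215 [ 0.4456 -0.0174  0.049 ]
```

View pics/s1.png

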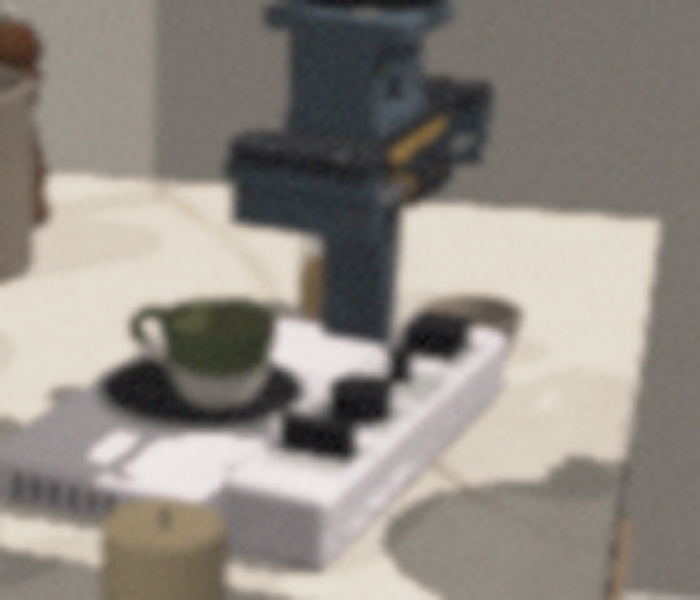

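The side view shows the finger tips hanging above the disc, with the lower edge near crop (357,340) at z ≈ 0.089. The true tips are therefore about 37 mm short of the reported TCP. First contact should come at TCP z ≈ 0.026, and the gripper body (bottom about 0.15) still clears everything there. I'll go down with the force watched.

```bash
python3 -m pendant '[[0.8,0,0,0,0,0,0],[0.8,0,0,0,0,0,0],[0.4,0,0,0,0,0,0],[0,0,0,0,0,0,0]]'
python3 - <<'E'
from h import *
c=get_calibration("side"); im,d=snapshot("side"); s=ctrl.sense(); print(s["ee_pos"],s["force"])
f=200/np.tan(np.radians(c["fov_y"])/2); R=np.array(c["rotation"])
q=R.T@(s["ee_pos"]+[0,0,.037]-c["position"]); u,v=q[0]/-q[2]*f+c["cx"],-q[1]/-q[2]*f+c["cy"]
for vv in range(int(v)-6,int(v)+12): print(vv,at_depth(c,int(u),vv,d[vv,int(u)]).round(4))
E
```

```text
t: 4.42
ee_pos: [0.4546, -0.0741, 0.0304]
orientation: [[0.005, 0.978, -0.209], [0.001, -0.209, -0.978], [-1.0, 0.004, -0.002]]
force: [-1.4, 0.5, 0.2]
width: 0.0003
[ 0.45472227 -0.0741342   0.03061519] [ 0.52738578 -0.33074283 -0.7801733 ]
193 [ 0.4551 -0.0641  0.0904]
194 [ 0.4555 -0.067   0.0866]
195 [ 0.4553 -0.0666  0.084 ]
196 [ 0.4552 -0.0667  0.0811]
197 [ 0.4549 -0.0654  0.0789]
198 [ 0.4552 -0.0679  0.0751]
199 [ 0.4549 -0.0668  0.0727]
200 [ 0.4552 -0.0694  0.0689]
201 [ 0.4562 -0.0766  0.0633]
202 [ 0.4548 -0.0685  0.0637]
203 [ 0.4537 -0.0621  0.0634]
204 [ 0.4537 -0.0627  0.0604]
205 [ 0.4536 -0.0624  0.0577]
206 [ 0.4538 -0.0648  0.0539]
207 [ 0.453  -0.0602  0.053 ]
208 [ 0.4531 -0.0615  0.0496]
209 [ 0.4469 -0.0222  0.0633]
210 [ 0.4462 -0.0182  0.0623]
```

```bash
python3 -m pendant '[[0.4,0,0,0,0,0,0],[0.2,0,0,0,0,0,0],[0.2,0,0,0,0,0,0],[0,0,0,0,0,0,0]]'; python3 -m pendant '[[0.2,0,0,0,0,0,0],[0,0,0,0,0,0,0]]'
```

```text
t: 4.97
ee_pos: [0.4549, -0.0741, 0.0224]
orientation: [[0.005, 0.978, -0.209], [0.001, -0.209, -0.978], [-1.0, 0.005, -0.002]]
force: [-1.5, 0.2, 3.0]
width: 0.0001
t: 5.22
ee_pos: [0.4549, -0.0742, 0.0204]
orientation: [[0.005, 0.978, -0.209], [0.001, -0.209, -0.978], [-1.0, 0.005, -0.002]]
force: [-0.8, 0.0, 2.5]
width: 0.0004
```

Contact at the 3 N sliding force. I'll continue until the force rises at the end stop.

```bash
python3 -m pendant '[[0.2,0,0,0,0,0,0],[0,0,0,0,0,0,0]]'; python3 -m pendant '[[0.15,0,0,0,0,0,0],[0,0,0,0,0,0,0]]'; python3 -m pendant '[[0.1,0,0,0,0,0,0],[0,0,0,0,0,0,0]]'
```

```text
t: 5.48
ee_pos: [0.455, -0.0742, 0.0183]
orientation: [[0.005, 0.978, -0.209], [0.001, -0.209, -0.978], [-1.0, 0.005, -0.002]]
force: [-0.6, -0.2, 2.3]
width: 0.0004
t: 5.72
ee_pos: [0.455, -0.0742, 0.0168]
orientation: [[0.005, 0.978, -0.209], [0.001, -0.209, -0.978], [-1.0, 0.005, -0.002]]
force: [-2.1, 0.9, 4.8]
width: 0.0005
t: 5.98
ee_pos: [0.455, -0.0742, 0.0159]
orientation: [[0.005, 0.978, -0.209], [0.001, -0.209, -0.978], [-1.0, 0.005, -0.002]]
force: [-2.0, -0.4, 6.6]
width: 0.0006
```

The force rose to 6.6 N, past the end stop. I'll lift, and confirm by depth that the disc stays down.

```bash
python3 -m pendant '[[-1,0,0,0,0,0,0],[-4,0,0,0,0,0,0],[-4,0,0,0,0,0,0],[0,0,0,0,0,0,0]]'
python3 - <<'E'
from h import *
k=np.load('keys.npz'); 
c=get_calibration("wrist"); im,d=snapshot("wrist"); R=np.array(c["rotation"]); f=200/np.tan(np.radians(c["fov_y"])/2)
def px(p):
    q=R.T@(p-c["position"]); a,b=q[0]/-q[2],-q[1]/-q[2]; s=1+c["k1"]*(a*a+b*b); return int(round(a*s*f+c["cx"])),int(round(b*s*f+c["cy"]))
for n in k:
    for dx in (.004,.010):
        u,v=px(k[n]+np.array([dx*.973,-dx*.23,0])); print(n,dx,(u,v),at_depth(c,u,v,np.median(d[v-1:v+2,u-1:u+2])).round(4))
s=ctrl.sense();print(s["ee_pos"],s["force"],"to square",delta(k['square']+[.001,0,-.0365]))
E
```

```text
t: 6.48
ee_pos: [0.4547, -0.0743, 0.1097]
orientation: [[0.006, 0.978, -0.209], [0.001, -0.209, -0.978], [-1.0, 0.005, -0.002]]
force: [-0.0, 0.6, -0.4]
width: 0.0006
bar 0.004 (254, 202) [ 0.4681 -0.0198  0.0622]
bar 0.01 (254, 196) [ 0.4734 -0.0213  0.0623]
round 0.004 (317, 203) [ 0.454  -0.0735  0.0562]
round 0.01 (317, 197) [ 0.4594 -0.0747  0.056 ]
small 0.004 (380, 205) [ 0.442  -0.1279  0.0616]
small 0.01 (380, 198) [ 0.4453 -0.1304  0.0517]
square 0.004 (444, 206) [ 0.4294 -0.1828  0.062 ]
square 0.01 (445, 200) [ 0.4347 -0.1842  0.062 ]
[ 0.45374287 -0.07406938  0.1083132 ] [0.47734309 0.43281864 0.02771127] to square [ 8.21 -0.44 11.1 ]
```

The large round top is now at 0.056 (down), and the other three are at 0.062 (up). Next is the square key.

```bash
python3 -m pendant '[[0,-0.15,3.7,0,0,0,0],[0,-0.15,3.7,0,0,0,0],[0,-0.15,3.7,0,0,0,0],[0,0,0,0,0,0,0],[3,0,0,0,0,0,0],[2.5,0,0,0,0,0,0],[1,0,0,0,0,0,0],[0,0,0,0,0,0,0]]'; python3 -c "
from h import *
k=np.load('keys.npz');print(delta(k['square']+[.001,0,-.0365]))"
```

```text
t: 7.52
ee_pos: [0.4222, -0.1811, 0.0363]
orientation: [[-0.003, 0.978, -0.208], [0.005, -0.208, -0.978], [-1.0, -0.004, -0.004]]
force: [0.4, -0.7, -0.2]
width: 0.0006
[ 1.03  0.44 -0.04]
```

```bash
python3 -m pendant '[[0,0.4,0,0,0,0,0],[0.9,0,0,0,0,0,0],[0.2,0,0,0,0,0,0],[0.2,0,0,0,0,0,0],[0.2,0,0,0,0,0,0],[0,0,0,0,0,0,0]]'; python3 -m pendant '[[0.2,0,0,0,0,0,0],[0,0,0,0,0,0,0]]';  python3 -m pendant '[[0.2,0,0,0,0,0,0],[0,0,0,0,0,0,0]]'; python3 -m pendant '[[0.1,0,0,0,0,0,0],[0,0,0,0,0,0,0]]'
```

```text
t: 8.28
ee_pos: [0.4279, -0.1823, 0.0223]
orientation: [[-0.0, 0.978, -0.207], [0.003, -0.207, -0.978], [-1.0, -0.001, -0.003]]
force: [-0.4, 0.5, 2.5]
width: 0.0002
t: 8.52
ee_pos: [0.4279, -0.1823, 0.0203]
orientation: [[-0.0, 0.978, -0.208], [0.003, -0.208, -0.978], [-1.0, -0.001, -0.003]]
force: [-0.7, 1.5, 2.8]
width: 0.0004
t: 8.78
ee_pos: [0.4279, -0.1823, 0.0182]
orientation: [[-0.0, 0.978, -0.208], [0.003, -0.208, -0.978], [-1.0, -0.001, -0.003]]
force: [-1.0, 0.9, 2.5]
width: 0.0003
t: 9.02
ee_pos: [0.4279, -0.1823, 0.0171]
orientation: [[-0.0, 0.978, -0.208], [0.003, -0.208, -0.978], [-1.0, -0.001, -0.003]]
force: [-1.3, 0.4, 4.3]
width: 0.0005
```

```bash
python3 -m pendant '[[0.1,0,0,0,0,0,0],[0,0,0,0,0,0,0],[-1,0,0,0,0,0,0],[-4,0,0,0,0,0,0],[-4,0,0,0,0,0,0],[0,0,0,0,0,0,0]]'
python3 - <<'E'
from h import *
k=np.load('keys.npz'); 
c=get_calibration("wrist"); im,d=snapshot("wrist"); R=np.array(c["rotation"]); f=200/np.tan(np.radians(c["fov_y"])/2)
def px(p):
    q=R.T@(p-c["position"]); a,b=q[0]/-q[2],-q[1]/-q[2]; s=1+c["k1"]*(a*a+b*b); return int(round(a*s*f+c["cx"])),int(round(b*s*f+c["cy"]))
for n in k:
    u,v=px(k[n]+np.array([.004*.973,-.001,0])); print(n,(u,v),at_depth(c,u,v,np.median(d[v-1:v+2,u-1:u+2])).round(4))
print("to bar",delta(k['bar']+[.001,0,-.0365]))
E
```

```text
t: 9.78
ee_pos: [0.4277, -0.1826, 0.1097]
orientation: [[-0.001, 0.978, -0.207], [0.004, -0.207, -0.978], [-1.0, -0.001, -0.003]]
force: [-0.5, -0.2, -0.6]
width: 0.0007
bar (127, 197) [ 0.4681 -0.02    0.0619]
round (190, 199) [ 0.454  -0.0709  0.0564]
small (253, 200) [ 0.4427 -0.1277  0.0625]
square (317, 202) [ 0.4276 -0.1819  0.0566]
to bar [  8.29   0.39 -16.72]
```

The square and the large round keys are down (0.0565), and the small round and the bar are up. Next is the bar.

```bash
python3 -m pendant '[[0,0.1,-4.2,0,0,0,0],[0,0.1,-4.2,0,0,0,0],[0,0.1,-4.2,0,0,0,0],[0,0.1,-4.2,0,0,0,0],[0,0,0,0,0,0,0],[3,0,0,0,0,0,0],[2.5,0,0,0,0,0,0],[1,0,0,0,0,0,0],[0,0,0,0,0,0,0]]'; python3 -c "
from h import *
k=np.load('keys.npz');print(delta(k['bar']+[.001,0,-.0365]))"
```

```text
t: 10.95
ee_pos: [0.4608, -0.015, 0.036]
orientation: [[-0.012, 0.978, -0.209], [0.005, -0.209, -0.978], [-1.0, -0.013, -0.003]]
force: [0.5, 0.8, -0.7]
width: 0.0005
[1.   0.51 0.31]
```

```bash
python3 -m pendant '[[0,0.5,0.3,0,0,0,0],[0.9,0,0,0,0,0,0],[0.2,0,0,0,0,0,0],[0.2,0,0,0,0,0,0],[0.2,0,0,0,0,0,0],[0,0,0,0,0,0,0]]'; python3 -m pendant '[[0.2,0,0,0,0,0,0],[0,0,0,0,0,0,0]]';  python3 -m pendant '[[0.2,0,0,0,0,0,0],[0,0,0,0,0,0,0]]'; python3 -m pendant '[[0.1,0,0,0,0,0,0],[0,0,0,0,0,0,0]]'
```

```text
t: 11.7
ee_pos: [0.4667, -0.0198, 0.0219]
orientation: [[-0.009, 0.978, -0.21], [0.005, -0.21, -0.978], [-1.0, -0.01, -0.003]]
force: [-0.1, -1.4, 1.7]
width: 0.0003
t: 11.95
ee_pos: [0.4667, -0.0198, 0.02]
orientation: [[-0.009, 0.978, -0.209], [0.005, -0.209, -0.978], [-1.0, -0.01, -0.003]]
force: [-0.1, -0.9, 2.7]
width: 0.0005
t: 12.2
ee_pos: [0.4668, -0.0198, 0.0179]
orientation: [[-0.009, 0.978, -0.209], [0.005, -0.209, -0.978], [-1.0, -0.01, -0.003]]
force: [0.1, -0.4, 2.2]
width: 0.0006
t: 12.45
ee_pos: [0.4667, -0.0198, 0.0169]
orientation: [[-0.009, 0.978, -0.21], [0.005, -0.209, -0.978], [-1.0, -0.01, -0.003]]
force: [-1.8, -0.3, 3.3]
width: 0.0003
```

```bash
python3 -m pendant '[[0.15,0,0,0,0,0,0],[0,0,0,0,0,0,0]]'; python3 -m pendant '[[-1,0,0,0,0,0,0],[-4,0,0,0,0,0,0],[-4,0,0,0,0,0,0],[-2,0,0,0,0,0,0],[0,0,0,0,0,0,0]]'
python3 - <<'E'
from h import *
k=np.load('keys.npz'); 
c=get_calibration("wrist"); im,d=snapshot("wrist"); R=np.array(c["rotation"]); f=200/np.tan(np.radians(c["fov_y"])/2)
def px(p):
    q=R.T@(p-c["position"]); a,b=q[0]/-q[2],-q[1]/-q[2]; s=1+c["k1"]*(a*a+b*b); return int(round(a*s*f+c["cx"])),int(round(b*s*f+c["cy"]))
for n in k:
    u,v=px(k[n]+np.array([.004*.973,-.001,0])); print(n,(u,v),at_depth(c,u,v,np.median(d[v-1:v+2,u-1:u+2])).round(4))
cv2.imwrite("pics/w2.png",im[:,:,::-1])
E
```

```text
t: 12.7
ee_pos: [0.4668, -0.0198, 0.0155]
orientation: [[-0.009, 0.978, -0.209], [0.005, -0.209, -0.978], [-1.0, -0.01, -0.003]]
force: [-1.6, -0.9, 6.6]
width: 0.0004
t: 13.32
ee_pos: [0.4673, -0.02, 0.13]
orientation: [[-0.009, 0.978, -0.21], [0.005, -0.21, -0.978], [-1.0, -0.01, -0.003]]
force: [-0.1, -0.2, -0.8]
width: 0.0004
bar (318, 196) [ 0.4665 -0.0202  0.0562]
round (376, 198) [ 0.4527 -0.0746  0.0559]
small (435, 199) [ 0.442  -0.128   0.0621]
square (495, 200) [ 0.4269 -0.1862  0.0565]
```

View pics/w2.png

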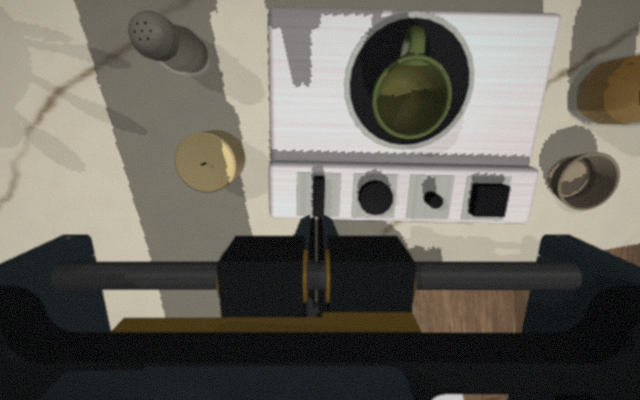

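The bar (318,196), round (376,198) and square (495,200) tops are at about 0.056 and down. The small stud (433,199) is at 0.062 and up. The cup, candle, bowl, shaker and jar stand undisturbed, and the gripper is clear.

```bash
python3 -c "
from h import *
print(ctrl.sign_off())"
```

```text
the job is handed in; nothing more can be done
None
```

I pressed the large round key, then the square, then the bar. Each went to its end stop, and the force readings stayed at or below about 6.6 N. I then lifted clear and handed the job in at about 13.4 s; no verdict was given.

**Last checks:** by wrist-camera depth, the large round, square and bar tops are at 56–56.5 mm, so they are down. The small round top is at 62 mm, so it is up. In the last picture the cup, bowl, candle, jar and shaker stand upright and look unmoved, though I judged that by eye and did not measure it. The force was back to about zero.

**Disagreement:** the shut finger tips proved to be about 36–37 mm short of the reported TCP. My first push reached a TCP height of 52 mm without touching the key. I found the offset in the wrist and side depth images, and contact forces on all three keys confirmed it.

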